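# Clear the tins and hold the stock cage gate open

## Robot

A 6-joint arm with a two-finger parallel gripper is mounted at the origin on the work surface. World frame = base frame: x ahead of the robot, y to its left, z up, the work surface at z = 0. Lengths are in m, angles in rad, forces in N, time in s.
With the tool pointing down it reaches from about 0.35 to 0.975 m from the base axis. Payload 17.4 kg.
Tool frame: the origin (TCP) lies at the very end of the fingers, on their centre line; the grasp point (between the pads) lies 19 mm behind it; z points along the fingers, y is the line along which they close (so a half turn about z gives the same grasp; the last joint's range is limited). The gripper opens to 85 mm and grips with 20 to 120 N. Pads are 22 mm wide; open, the fingers measure 114 mm over their backs; the gripper's body (76 mm by 85 mm) begins 54 mm behind the grasp point. The pads swing forward as they close: fully open they stand 13 mm farther back than shut.
Start: joints at [1.306, 0.116, 1.442, -0, 1.584, -0.038], TCP at [0.152, 0.658, 0.231] pointing down, gripper open.
Joint ranges: [-2.83, 2.83], [-0.83, 2.19], [0.07, 2.5], [-1.14, 4.28], [0.01, 3], [-2.97, 2.97]. Speed limits (rad/s): [1.89, 1.89, 2.22, 3.14, 3.14, 3.14].

## Interface

Orientations are given as a unit quaternion [x, y, z, w].
In Python, from rig import env gives the robot as it stands.
- The arm moves only by the tool drive_tool, never from a script. Its argument "deltas" is text: rows parted by semicolons, each of 6 numbers parted by spaces: the shift along the world's x, y, z in units of 0.08 m (1.0 is 0.08 m), then the turn, a rotation vector about the world's x, y, z in units of pi/2 rad (1.0 is pi/2 rad). In form: dx dy dz rx ry rz; .... A call has 1 to 20 rows; each row shifts and turns the commanded pose from where the row before left it; what a row does not reach is not made up. A row lasts 1/10 s, in which the tool goes at most 50 mm and 8.59 degrees, less where a joint would pass 70% of its speed; a pose out of reach is approached as far as the arm can. A call with a number of a shift or a turn outside -1 to 1 is refused whole. A call with a gripper value outside its range is refused whole. "grip" is the opening, from 0 (shut) to 1 (fully open), set as the call begins (left out, the last holds). The fingers move at their own pace and stop on an object; "squeeze" is the grip in N (left out, the last holds). Time passes only in rows, so rows that do not move let the fingers close. It gives the time, the measured TCP pose, the force, the opening and the grip force at its end, in the units of the state.
- env.state(): the state, without advancing time (a new reading comes with each control period).
- env.get_image(name): name is "scene" or "top"; returns (picture, depth): 400x640x3 uint8, red, green, blue; 400x640 float32, m along the optical axis (not along the pixel's ray), 0 where there is no reading.
- env.camera_params(name): a dict with "fov_y" (degrees; the focal length in pixels is half the picture's height over the tangent of half this angle, whatever the lens; pixels are square), "cx", "cy" (the principal point, pixels), "R" (3x3) and "t" (3): a world point X has camera coordinates R X + t. Camera axes: x right, y down, z forward; pixel columns grow to the right and rows downward; lengths in m; the calibration is good to about 2 mm. A picture is of the moment at which its call begins. camera_params takes no time and is no camera call.
- env.hand_in(): hands the job in; it is judged then, once.
Trained networks look in the newest picture that a camera, given by its name, has taken for a name from the list of things; names that differ only in an ending like _2 or _b are one class to them, and where a whole thing is asked for, a point or a joint stands for the part that bears it (a point fixed in the world has none). Each returns a list of dicts, best first, with "score" (0 to 1); they miss things now and then, are a little off and sometimes report something else, mostly with a low value. They report only what shows in the picture. A call takes as long as a camera call. They do not tell look-alikes from the thing itself.
- env.boxes_of(camera, thing): "bbox" ([left, top, right, bottom] as shares, 0 to 1, of the picture: columns of its width, rows of its height, round what is visible of it).
- env.spot_point(camera, thing): "centre" ([row, column] as shares, 0 to 1, of the picture: columns of its width, rows of its height: a listed point, or the origin of a listed thing).
The state is a dict: "time_s": time; "q": joint angles; "dq": joint speeds; "joint_efforts": joint torques, N m; "position": TCP position; "tool_rot": TCP orientation; "force": force on the tool from outside, world axes, zero at the start; "ft_torque": the same for the moment, N m; "opening": finger opening in m; "grasp_force": force on a finger pad.
Only numpy, scipy, OpenCV 4.12 (cv2) and the standard library are available. Lean on these libraries where they do the work, as an engineer would, in place of code of your own. Each camera call takes 0.05 s, during which the arm holds its last target. There are 200 camera calls.

## Task

Two tins stand in the way of the stock cage's gate: stand them upright on the low shelf with the tin already there, in one neat row along the middle of the shelf with less than a finger's width between neighbours. Then squeeze the gate's two catches fully together, first the one beside the hinge and after it the one beside the handle, and swing the gate past its detent until it stands wide open, about 70 degrees or more. Its spring pulls it back, so finish while still holding the gate wide open with the fingers; leave the other things on the bench where they are.

Things in the scene. Friction and masses are not known exactly. Their poses are not given: they have to be found in the camera images.
- cage: Grey wire stock cage fixed to the bench, 160 mm high, its gate facing the robot. Origin on the bench under the gate's hinge axis; y runs along the closed gate from hinge to handle, x points into the cage, z up. It takes y -20..240, x 0..210 mm. On its front rail (x 9..61, top at z 160 mm) stand two pinch catches, at y 50 and y 135 mm.
- hinge (a point): Point on the gate's vertical hinge axis at the height of the gate's top (160 mm over the bench). On the bench under it lies a detent foot, 14 mm high, in the cage frame x -50..10, y -6..50 mm.
- gate (a joint): Gate angle, rad: 0 closed, grows as the free edge swings out to the robot (anticlockwise from above), stop at 1.6. Gate 220 mm wide, 12 thick. A spring pulls it shut (1 to 3 N at the handle); a ball detent at 0.6 (felt from 0.3 to 0.9) takes a few N more; let go beyond it, the gate falls back to rest against it at about 0.8. Locked until both catches are squeezed.
- handle (a point): Foot of the gate's handle: an upright round steel post on top of the gate, 14 mm diameter, 205 mm from the hinge axis; this point is on the gate's top edge (160 mm over the bench) and the post rises 67 mm above that. It turns with the gate. Meant to be pinched from above.
- catch_hinge_mid (a point): Middle of the pinch catch beside the hinge, on the rail's top (160 mm over the bench). Two upright steel tabs stand either side of it along the cage's y, outer faces 48 mm apart; each 26 mm long along x, 6 thick, top 50 mm above this point. Around them, up to 15 mm above the rail, are the catch's arms and the gate's lugs.
- catch_free_mid (a point): Middle of the pinch catch beside the handle, same make as the other, 85 mm further along the cage's y axis.
- catch_hinge (a joint): How far each tab of the catch beside the hinge has moved inward, m: 0 to 0.002 at the start (locked), 0.010 fully squeezed (tabs' outer faces then 28 mm apart). The two tabs are geared together, friction about 4 N in all; they stay where they are left.
- catch_free (a joint): The same for the catch beside the handle.
- shelf: Low plywood riser shelf, fixed to the bench: board 280 mm long (its x axis) and 90 mm wide (its y axis), top face 50 mm over the bench. Origin on the bench under its middle.
- tin_a: Closed plain metal tin, 52 mm diameter, 110 mm high, about 0.35 kg, standing on the bench before the gate, on the hinge side. Origin at the centre of its underside.
- tin_b: The same tin, standing on the bench before the gate, on the handle side.
- tin_row: The same tin, already standing on the shelf's middle line near the end that is farther from the robot. Origin at the centre of its underside.
- screwdriver: Screwdriver lying on the bench between shelf and cage; leave alone.
- wrench: Wrench lying to the right of the cage; leave alone.
- tape: Black roll of tape, 64 mm across, 19 mm high, near the robot, before the cage; leave alone.
- carton: Cardboard box 90 x 60 x 50 mm beyond the shelf on the left; leave alone.
- oil_bottle: White bottle, 52 mm diameter, 150 mm high, beyond the shelf on the left; leave alone.
- bearing: Steel bearing, 40 mm across, 14 mm high, near the robot, before the cage; leave alone.
Things that resemble listed ones, but are neither listed nor needed, are in the scene too. Leave any pink or turquoise look-alike of the tin_b alone.

How it is judged:
On the way, in this order (a step that is already met when the one before it is completed fails the run):
1. the three tins stand in one row on the shelf, let go (y of tin_a in the frame of shelf between -0.015 and 0.015 m and z of tin_a in the frame of shelf between 0.045 and 0.06 m and angle between each of tin_a, tin_b, tin_row's own z axis and vertical below 0.08 rad and contact force between the fingers and tin_a below 0.1 N and linear speed of each of tin_a, tin_b, tin_row below 0.03 m/s and y of tin_b in the frame of shelf between -0.015 and 0.015 m and z of tin_b in the frame of shelf between 0.045 and 0.06 m and contact force between the fingers and tin_b below 0.1 N and y of tin_row in the frame of shelf between -0.015 and 0.015 m and z of tin_row in the frame of shelf between 0.045 and 0.06 m and contact force between the fingers and tin_row below 0.1 N and ((horizontal distance between tin_a and tin_row below 0.075 m and horizontal distance between tin_row and tin_b below 0.075 m) or (horizontal distance between tin_a and tin_b below 0.075 m and horizontal distance between tin_b and tin_row below 0.075 m) or (horizontal distance between tin_b and tin_a below 0.075 m and horizontal distance between tin_a and tin_row below 0.075 m))), for 0.2 s.
2. the catch beside the hinge is squeezed, the other is not yet (value of joint catch_hinge above 0.008 m and value of joint catch_free below 0.004 m), for 0.1 s.
3. the catch beside the handle is squeezed (value of joint catch_free above 0.008 m), for 0.1 s.
4. the gate is past its detent (value of joint gate above 0.85 rad), for 0.1 s.
At the end, for the whole second after the job is handed in: The gate stands still more than 1.1 rad open held by the fingers (more than 1 N); both catches are in by more than 8 mm; the three tins stand upright (within 0.08 rad) on the shelf, centres within 15 mm of its middle line, neighbours' centres less than 75 mm apart (all of step 1 and value of joint gate above 1.1 rad and velocity of joint gate between -0.1 and 0.1 rad/s and contact force between the fingers and gate above 1 N and value of joint each of catch_hinge, catch_free above 0.008 m); the arm keeps its last pose, push and grip.
It fails at once if one of the other things on the bench is moved by more than 30 mm (distance of any of screwdriver, wrench, tape, carton, oil_bottle, bearing from where it was at the start of the episode above 0.03 m).
It also fails if it takes over 72 s, if anything falls off the work surface, if the arm or the gripper's body presses on something with over 40 N, if the wrist force passes 120 N, or if a joint passes its speed limit or range.

## Working session

There is one attempt and no reset: what is moved stays moved. The work goes in short steps, Python scripts to look and compute and a tool call to move; the robot and the scene stay as the last step left them, time stands still between calls to the robot, and variables do not carry over. Pictures are saved under pics/ and viewed, at most 10 in all, crops included, and the job is handed in when it is done.

Besides the shell and the picture viewer there is one more tool, called after ">>>" by a JSON object that holds its "op" and its "data". drive_tool: Moves the arm, as the interface text tells. Its arguments: {"type":"object","properties":{"deltas":{"type":"string"},"grip":{"type":"number"},"squeeze":{"type":"number"}},"required":["deltas"]}

```bash
ls; mkdir -p pics
cat > h.py <<'E'
import numpy as np, cv2
from rig import env
def snap(cam,fn=None):
    im,d=env.get_image(cam)
    if fn: cv2.imwrite('pics/'+fn,im[:,:,::-1])
    return im,d
def world(cam,u,v,d=None,z=None):
    p=env.camera_params(cam); f=200/np.tan(np.radians(p['fov_y'])/2)
    R=np.array(p['R']);t=np.array(p['t'])
    ray=np.array([(u-p['cx'])/f,(v-p['cy'])/f,1.])
    if d is not None: return R.T@(ray*d-t)
    C=-R.T@t; r=R.T@ray
    return C+r*(z-C[2])/r[2]
E
python3 - <<'E'
from h import *
np.set_printoptions(precision=4,suppress=True)
for c in ['scene','top']:
    im,d=snap(c,c+'0.png'); p=env.camera_params(c); print(c,p['fov_y'],p['cx'],p['cy'],-np.array(p['R']).T@np.array(p['t']))
    for th,z in [('tin_a',0),('tin_row',.05),('hinge',.16),('handle',.16),('catch_hinge_mid',.16),('catch_free_mid',.16),('shelf',0),('cage',0)]:
        for r in env.spot_point(c,th)[:5]:
            v,u=r['centre'][0]*400,r['centre'][1]*640
            print(th,round(r['score'],2),round(u,1),round(v,1),world(c,u,v,z=z))
print(env.state())
E
```

```text
pics
scene 56.290666049213264 323.45622402070336 196.34530118388204 [ 1.0527 -0.6555  0.9715]
tin_a 0.93 324.4 219.5 [0.5456 0.0099 0.    ]
tin_a 0.91 277.2 271.9 [ 0.5581 -0.2434  0.    ]
tin_a 0.88 390.2 223.2 [0.7333 0.1315 0.    ]
tin_a 0.79 291.3 234.3 [ 0.4975 -0.1074  0.    ]
tin_a 0.62 266.8 216.9 [ 0.3804 -0.1008  0.    ]
tin_row 0.74 390.2 172.0 [0.6252 0.3047 0.05  ]
hinge 0.59 315.3 237.9 [ 0.6495 -0.1676  0.16  ]
handle 0.5 358.1 199.5 [0.6619 0.0244 0.16  ]
catch_hinge_mid 0.57 332.1 233.9 [ 0.6777 -0.1285  0.16  ]
catch_free_mid 0.63 355.5 217.1 [ 0.6949 -0.0384  0.16  ]
shelf 0.57 367.1 171.6 [0.5295 0.3047 0.    ]
cage 0.66 313.2 272.9 [ 0.6474 -0.18   -0.    ]
cage 0.54 214.7 293.8 [ 0.464  -0.4079  0.    ]
cage 0.45 410.4 164.4 [0.6428 0.4439 0.    ]
cage 0.41 366.4 171.4 [0.5267 0.304  0.    ]
top 52.52608280924138 317.5789027347449 198.59488984235597 [0.3177 0.0337 1.1297]
tin_a 0.97 421.1 211.1 [ 0.5521 -0.2531  0.    ]
tin_a 0.9 327.3 209.5 [0.5405 0.0132 0.    ]
tin_a 0.81 372.0 218.9 [ 0.5211 -0.1144  0.    ]
tin_a 0.69 364.9 265.3 [ 0.3904 -0.0988  0.    ]
t
[... 434 characters left out ...]
-0.1817  0.16  ]
catch_free_mid 0.78 355.7 140.3 [ 0.6917 -0.0461  0.16  ]
shelf 0.97 228.2 208.4 [0.5267 0.294  0.    ]
cage 0.61 396.8 180.9 [ 0.6367 -0.1825  0.    ]
cage 0.39 181.8 167.8 [0.638  0.4411 0.    ]
{'time_s': 0.9, 'q': array([ 1.3062,  0.116 ,  1.4416,  0.    ,  1.584 , -0.0378]), 'dq': array([-0.0008,  0.0016,  0.0004, -0.0002, -0.0009, -0.0002]), 'joint_efforts': array([ -0.0056, -73.1762, -63.2632,  -0.0006,   0.0009,  -0.    ]), 'position': array([0.1518, 0.6577, 0.2313]), 'tool_rot': array([ 0.1132,  0.9936,  0.    , -0.    ]), 'force': array([-0.3682,  0.3104, -0.0621]), 'ft_torque': array([-0.0139, -0.0293, -0.0057]), 'grasp_force': 0.0, 'opening': 0.08573756818920845}
```

View pics/scene0.png

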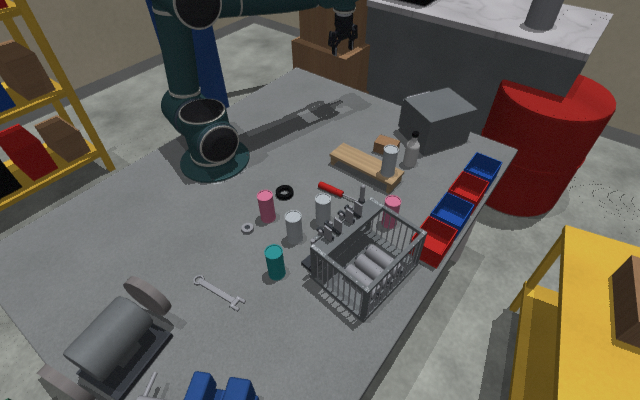

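View pics/top0.png

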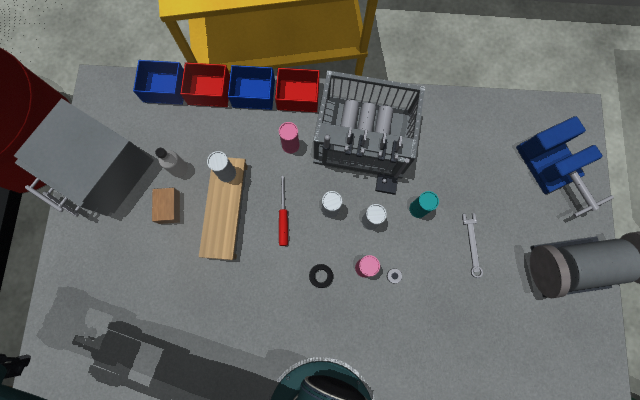

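The scene shows two silver tins in front of the gate: top view (332,201) for tin_b and (375,214) for tin_a. The pink and teal tins are look-alikes. tin_row is at (218,162), the shelf around (222,208) and the cage around (368,125). I'll refine these positions with depth.

```bash
cat >> h.py <<'E'
def cloud(cam,im=None,d=None):
    if d is None: im,d=env.get_image(cam)
    p=env.camera_params(cam); f=200/np.tan(np.radians(p['fov_y'])/2)
    R=np.array(p['R']);t=np.array(p['t'])
    v,u=np.mgrid[0:400,0:640]
    c=np.stack([(u-p['cx'])/f*d,(v-p['cy'])/f*d,d],-1)
    P=(c-t)@R; P[d<=0]=np.nan
    return im,P
E
python3 - <<'E'
from h import *
np.set_printoptions(precision=4,suppress=True)
C={}
for c in ['top','scene']:
    im,P=cloud(c); C[c]=(im,P)
    Z=P[...,2]
    def reg(x0,x1,y0,y1,z0,z1): 
        m=(P[...,0]>x0)&(P[...,0]<x1)&(P[...,1]>y0)&(P[...,1]<y1)&(Z>z0)&(Z<z1); return m
    for n,x,y,z in [('a',.51,-.115,.11),('b',.542,.012,.11),('row',.62,.3,.16)]:
        m=reg(x-.05,x+.05,y-.05,y+.05,z-.008,z+.008); q=P[m]
        if len(q)>5:
            (cx,cy),r=cv2.minEnclosingCircle(q[:,:2].astype(np.float32)); print(c,n,len(q),cx,cy,r,np.median(q[:,2]))
    m=reg(.3,.75,.2,.4,.042,.058); q=P[m][:,:2].astype(np.float32)
    k=cv2.morphologyEx(m.astype(np.uint8),cv2.MORPH_OPEN,np.ones((3,3))); q=P[k>0][:,:2].astype(np.float32)
    print(c,'shelf',cv2.minAreaRect(q),np.median(P[k>0][:,2]))
    for lo,hi,nm in [(.19,.214,'tabs'),(.216,.235,'post')]:
        m=reg(.6,.75,-.22,.08,lo,hi); n,l,s,ce=cv2.connectedComponentsWithStats(m.astype(np.uint8))
        for i in range(1,n): 
            q=P[l==i]; print(c,nm,s[i,4],q.mean(0),q.min(0)[:2],q.max(0)[:2])
im=C['top'][0]; cr=im[60:200,300:440]; cv2.imwrite('pics/c1.png',cv2.resize(cr[:,:,::-1],None,fx=4,fy=4,interpolation=2))
E
```

```text
top a 317 0.5162791609764099 -0.10949648171663284 0.025957008823752403 0.10786392336934757
top b 315 0.543356716632843 0.005322088021785021 0.02594836987555027 0.1076815970230433
top row 335 0.6177172660827637 0.29880061745643616 0.026860518380999565 0.15779667312505044
top shelf ((0.5234389305114746, 0.3004426658153534), (0.09142433851957321, 0.28164732456207275), 88.87596130371094) 0.050035923384071763
top tabs 35 [ 0.6913 -0.0254  0.2073] [ 0.6798 -0.0294] [ 0.7065 -0.0214]
top tabs 35 [ 0.6856 -0.0627  0.2058] [ 0.675  -0.0664] [ 0.6999 -0.059 ]
top tabs 40 [ 0.6813 -0.1086  0.2053] [ 0.6703 -0.1125] [ 0.6955 -0.1049]
top tabs 42 [ 0.6761 -0.1475  0.2049] [ 0.6648 -0.1515] [ 0.6905 -0.1443]
top tabs 18 [0.6666 0.0285 0.202 ] [0.6644 0.0218] [0.6699 0.0342]
top post 30 [0.6698 0.0282 0.2241] [0.6654 0.0224] [0.6761 0.0346]
scene a 189 0.516508936882019 -0.11116355657577515 0.027655553072690964 0.10709411515987026
scene b 166 0.5444108247756958 0.0028414796106517315 0.027365131303668022 0.10744039320587143
scene row 130 0.617959201335907 0.29502272605895996 0.02730010636150837 0.15753006179304452
scene shelf ((0.5224408507347107, 0.296703040599823), (0.09641595929861069, 0.2827513515949249), 89.05634307861328) 0.04954458149875247
scene tabs 31 [0.6745 0.0211 0.2025] [0.6659 0.0162] [0.68   0.0272]
scene tabs 57 [ 0.6948 -0.0305  0.2021] [ 0.6811 -0.0337] [ 0.7078 -0.0237]
scene tabs 56 [ 0.6903 -0.0681  0.2027] [ 0.6765 -0.0719] [ 0.7036 -0.0608]
scene tabs 54 [ 0.6851 -0.1145  0.2029] [ 0.6717 -0.118 ] [ 0.6972 -0.1091]
scene tabs 51 [ 0.6803 -0.1535  0.2035] [ 0.6676 -0.1577] [ 0.6928 -0.1476]
scene post 17 [0.674  0.0218 0.2231] [0.6682 0.0169] [0.6789 0.027 ]
```

View pics/c1.png

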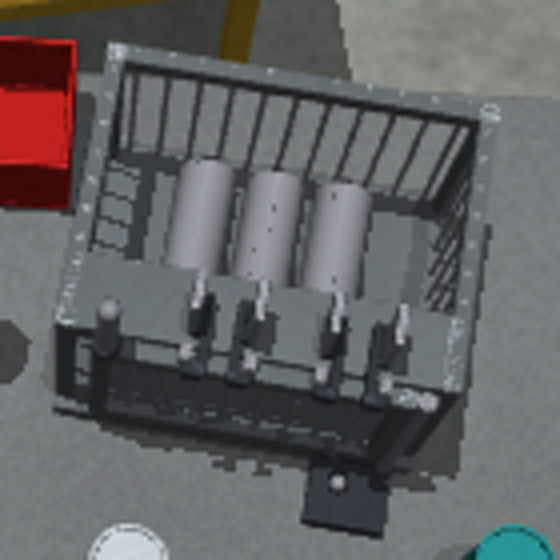

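The crop confirms four tabs on the rail and the handle post at the left end of the gate, with the foot under the hinge. The two cameras agree to 2–4 mm. Next I'll fit the shelf's middle line.

Run:
```python
from h import *
for c in ['top','scene']:
    im,P=cloud(c); X,Y,Z=P[...,0],P[...,1],P[...,2]
    m=(abs(Z-.05)<.006)&(X>.36)&(X<.68)&(Y>.22)&(Y<.38)
    xs,mid,w=[],[],[]
    for x in np.arange(.39,.58,.01):
        y=Y[m&(abs(X-x)<.005)]
        if len(y)>8: xs.append(x);mid.append((y.max()+y.min())/2);w.append(y.max()-y.min())
    p=np.polyfit(xs,mid,1); print(c,p,np.polyval(p,[.494,.556,.618]),np.median(w))
```

```text
top [-0.02194278  0.31145647] [0.30061674 0.29925629 0.29789583] 0.09009669522230995
scene [-0.0207673   0.30702925] [0.2967702  0.29548263 0.29419506] 0.0905386183042331
```

>>> {"op": "drive_tool", "data": {"deltas": "0.2 -0.3 -0.02 0 0 0;0.25 -0.45 -0.02 0 0 0.02;0.3 -0.5 -0.03 0 0 0.02;0.3 -0.5 -0.03 0 0 0.02;0.3 -0.5 -0.03 0 0 0.02;0.3 -0.5 -0.03 0 0 0.02;0.3 -0.5 0 0 0 0.02;0.3 -0.5 0 0 0 0.02;0.3 -0.5 0 0 0 0;0.3 -0.5 0 0 0 0;0.3 -0.5 0 0 0 0;0.3 -0.5 0 0 0 0;0.3 -0.5 0 0 0 0;0.3 -0.5 0 0 0 0;0.3 -0.5 0 0 0 0;0.3 -0.45 0 0 0 0;0.2 -0.3 0 0 0 0;0.1 -0.15 0 0 0 0;0 0 0 0 0 0", "grip": 1, "squeeze": 40}}

```text
time_s: 3.0
position: [0.5482, 0.0047, 0.2182]
tool_rot: [0.004, 1.0, 0.0, -0.0]
force: [0.2, -0.4, -0.5]
opening: 0.0859
grasp_force: 0.0
```

>>> {"op": "drive_tool", "data": {"deltas": "-0.05 0 -0.25 0 0 0;0 0 -0.4 0 0 0;0 0 -0.4 0 0 0;0 0 -0.4 0 0 0;0 0 -0.3 0 0 0;0 0 -0.2 0 0 0;0 0 -0.09 0 0 0;0 0 0 0 0 0"}}

```text
time_s: 3.8
position: [0.5436, 0.0062, 0.0552]
tool_rot: [0.003, 1.0, 0.0, -0.0]
force: [-0.0, 0.8, 0.1]
opening: 0.0852
grasp_force: 0.0
```

>>> {"op": "drive_tool", "data": {"deltas": "0 0 0 0 0 0;0 0 0 0 0 0;0 0 0 0 0 0;0 0 0 0 0 0;0 0 0 0 0 0;0 0 0 0 0 0", "grip": 0}}

```text
time_s: 4.4
position: [0.5445, 0.0056, 0.0566]
tool_rot: [0.004, 1.0, -0.0, 0.001]
force: [-0.5, -1.0, 6.8]
opening: 0.0513
grasp_force: 40.2
```

>>> {"op": "drive_tool", "data": {"deltas": "0 0 0.2 0 0 0;0 0 0.35 0 0 0;0 0.1 0.35 0 0 0;0.03 0.25 0.2 0 0 0;0.03 0.4 0 0 0 0;0.03 0.45 0 0 0 0;0.03 0.45 0 0 0 0;0.03 0.45 0 0 0 0;0 0.45 0 0 0 0;0 0.45 0 0 0 0;0 0.35 0 0 0 0;0 0.2 0 0 0 0;0 0.1 0 0 0 0;0 0 0 0 0 0;0 0 -0.2 0 0 0;0 0 -0.15 0 0 0;0 0 -0.07 0 0 0;0 0 0 0 0 0"}}

```text
time_s: 6.2
position: [0.5554, 0.2969, 0.1081]
tool_rot: [0.004, 1.0, -0.001, -0.001]
force: [-0.5, 0.1, -2.0]
opening: 0.0512
grasp_force: 42.2
```

>>> {"op": "drive_tool", "data": {"deltas": "0 0 -0.02 0 0 0;0 0 0 0 0 0"}}

```text
time_s: 6.4
position: [0.5559, 0.2976, 0.1084]
tool_rot: [0.004, 1.0, 0.0, 0.0]
force: [-0.3, -1.0, -1.9]
opening: 0.0513
grasp_force: 42.2
```

>>> {"op": "drive_tool", "data": {"deltas": "0 0 0 0 0 0;0 0 0 0 0 0;0 0 0 0 0 0;0 0 0 0 0 0;0 0 0.2 0 0 0;0 0 0.35 0 0 0;0 0 0.35 0 0 0;0 0 0.3 0 0 0;0 0 0.2 0 0 0;0 0 0 0 0 0", "grip": 1}}

```text
time_s: 7.4
position: [0.5564, 0.298, 0.2233]
tool_rot: [0.003, 1.0, 0.001, 0.002]
force: [-0.2, -0.1, -0.6]
opening: 0.0854
grasp_force: 0.0
```

```bash
cat > t.py <<'E'
from h import *
import sys
for c in ['top','scene']:
    im,P=cloud(c)
    for x,y,z in eval(sys.argv[1]):
        m=(abs(P[...,0]-x)<.031)&(abs(P[...,1]-y)<.05)&(abs(P[...,2]-z)<.008); q=P[m]
        if len(q)>5:
            (cx,cy),r=cv2.minEnclosingCircle(q[:,:2].astype(np.float32)); print(c,len(q),round(cx,4),round(cy,4),round(r,4),np.median(q[:,2]))
E
python3 t.py "[(.556,.297,.16),(.618,.297,.16),(.516,-.11,.11)]"
```

```text
top 38 0.6342 0.2869 0.0151 0.1579595585242169
top 315 0.5163 -0.1096 0.026 0.10724227987134545
scene 123 0.5573 0.2963 0.0286 0.157227348419212
scene 129 0.6168 0.2949 0.0273 0.1571895998048321
scene 188 0.5156 -0.1119 0.0289 0.10728860640824639
```

>>> {"op": "drive_tool", "data": {"deltas": "0 -0.2 0 0 0 0;-0.05 -0.4 0 0 0 0;-0.05 -0.5 0 0 0 0;-0.05 -0.5 0 0 0 0;-0.05 -0.5 0 0 0 0;-0.05 -0.5 0 0 0 0;-0.05 -0.5 0 0 0 0;-0.05 -0.5 0 0 0 0;-0.05 -0.5 0 0 0 0;-0.05 -0.5 -0.1 0 0 0;-0.05 -0.3 -0.2 0 0 0;0 -0.15 -0.3 0 0 0;0 -0.05 -0.35 0 0 0;0 0 -0.35 0 0 0;0 0 -0.35 0 0 0;0 0 -0.25 0 0 0;0 0 -0.13 0 0 0;0 0 -0.05 0 0 0;0 0 0 0 0 0"}}

```text
time_s: 9.4
position: [0.5156, -0.1105, 0.0537]
tool_rot: [0.004, 1.0, 0.0, -0.0]
force: [0.3, 0.8, 0.2]
opening: 0.0856
grasp_force: 0.0
```

>>> {"op": "drive_tool", "data": {"deltas": "0 0 0 0 0 0;0 0 0 0 0 0;0 0 0 0 0 0;0 0 0 0 0 0;0 0 0 0 0 0;0 0 0 0 0 0", "grip": 0}}

```text
time_s: 10.0
position: [0.5163, -0.1106, 0.0548]
tool_rot: [0.003, 1.0, -0.0, 0.001]
force: [-1.3, -1.6, 6.3]
opening: 0.0512
grasp_force: 40.2
```

>>> {"op": "drive_tool", "data": {"deltas": "0 0 0.2 0 0 0;0 0 0.35 0 0 0;0 0.1 0.35 0 0 0;-0.04 0.22 0.2 0 0 0;-0.04 0.4 0 0 0 0;-0.04 0.5 0 0 0 0;-0.04 0.5 0 0 0 0;-0.04 0.5 0 0 0 0;-0.04 0.5 0 0 0 0;-0.04 0.5 0 0 0 0;0 0.5 0 0 0 0;0 0.5 0 0 0 0;0 0.45 0 0 0 0;0 0.3 0 0 0 0;0 0.15 0 0 0 0;0 0 0 0 0 0;0 0 -0.2 0 0 0;0 0 -0.15 0 0 0;0 0 -0.1 0 0 0;0 0 0 0 0 0"}}

```text
time_s: 12.0
position: [0.4934, 0.2984, 0.1048]
tool_rot: [0.004, 1.0, -0.0, -0.0]
force: [-0.5, 0.5, -2.7]
opening: 0.0511
grasp_force: 40.0
```

>>> {"op": "drive_tool", "data": {"deltas": "0 0 -0.02 0 0 0;0 0 0 0 0 0"}}

```text
time_s: 12.2
position: [0.4936, 0.2987, 0.1042]
tool_rot: [0.004, 1.0, -0.0, 0.0]
force: [-1.3, -2.9, 1.8]
opening: 0.0516
grasp_force: 40.9
```

>>> {"op": "drive_tool", "data": {"deltas": "0 0 0 0 0 0;0 0 0 0 0 0;0 0 0 0 0 0;0 0 0 0 0 0;0 0 0.2 0 0 0;0 0 0.35 0 0 0;0 0 0.35 0 0 0;0 0 0.35 0 0 0;0 -0.2 0.2 0 0 0;0 -0.4 0.1 0 0 0;0 -0.5 0 0 0 0;0 -0.5 0 0 0 0;0 -0.5 0 0 0 0;0 -0.4 0 0 0 0;0 -0.2 0 0 0 0;0 0 0 0 0 0", "grip": 1}}

```text
time_s: 13.8
position: [0.4931, 0.081, 0.2287]
tool_rot: [0.005, 1.0, -0.0, 0.0]
force: [0.7, 0.8, 1.0]
opening: 0.0852
grasp_force: 0.0
```

```bash
python3 t.py "[(.494,.298,.16),(.556,.297,.16),(.618,.297,.16)]"; python3 -c "
from h import *
a=snap('top')[0][60:280,180:440];cv2.imwrite('pics/t2.png',cv2.resize(a[:,:,::-1],None,fx=2.5,fy=2.5))"
```

```text
top 351 0.4935 0.299 0.0262 0.1575733399948822
top 343 0.555 0.2975 0.0263 0.1577086106355549
top 337 0.6171 0.2979 0.0267 0.15784785730815906
scene 116 0.4952 0.2959 0.0273 0.1572788391518835
scene 125 0.5554 0.2956 0.0275 0.1573293182056537
scene 128 0.6187 0.2954 0.0278 0.15695417618529334
```

View pics/t2.png

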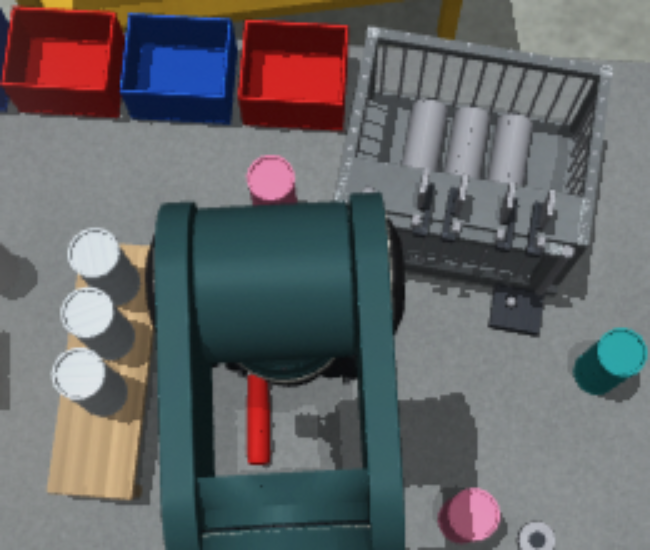

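The three silver tins now stand in a row on the shelf (crop (95,250), (90,312), (80,373)), about 62 mm apart and centred. Next is the catch beside the hinge.

>>> {"op": "drive_tool", "data": {"deltas": "0.1 -0.1 0.2 0 0 -0.01;0.2 -0.25 0.2 0 0 -0.01;0.3 -0.35 0 0 0 -0.01;0.35 -0.4 0 0 0 -0.01;0.35 -0.4 0 0 0 -0.01;0.35 -0.4 0 0 0 -0.01;0.3 -0.35 0 0 0 -0.01;0.25 -0.25 0 0 0 0;0.15 -0.15 0 0 0 0;0 0 0 0 0 0;0 0 0 0 0 0", "grip": 0.72}}

```text
time_s: 15.05
position: [0.6815, -0.1278, 0.2596]
tool_rot: [0.058, 0.998, 0.0, -0.0]
force: [-0.3, 0.8, 0.1]
opening: 0.0613
grasp_force: 0.0
```

Run:
```python
from h import *
im,P=cloud('scene'); 
cv2.imwrite('pics/s3.png',cv2.resize(im[110:270,240:440,::-1],None,fx=4,fy=3.75,interpolation=2))
```

```text
(no output)
```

View pics/s3.png

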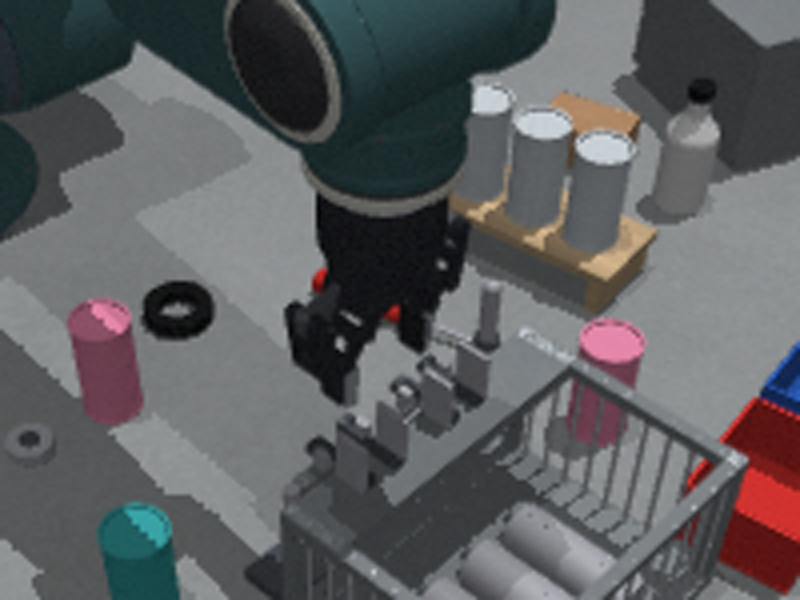

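The scene crop shows the open fingers above the hinge catch (tabs at crop (360,450) and (392,430)), and the row is intact on the shelf. I'll descend over the catch.

>>> {"op": "drive_tool", "data": {"deltas": "0 -0.03 -0.1 0 0 0;0 0 -0.2 0 0 0;0 0 -0.2 0 0 0;0 0 -0.2 0 0 0;0 0 -0.15 0 0 0;0 0 -0.08 0 0 0;0 0 0 0 0 0"}}

```text
time_s: 15.8
position: [0.6811, -0.131, 0.1844]
tool_rot: [0.058, 0.998, 0.0, -0.001]
force: [0.8, -0.8, 1.2]
opening: 0.0617
grasp_force: 0.0
```

>>> {"op": "drive_tool", "data": {"deltas": "0 0 0 0 0 0;0 0 0 0 0 0;0 0 0 0 0 0;0 0 0 0 0 0;0 0 0 0 0 0;0 0 0 0 0 0;0 0 0 0 0 0;0 0 0 0 0 0", "grip": 0}}

```text
time_s: 16.6
position: [0.6822, -0.1306, 0.1877]
tool_rot: [0.058, 0.998, 0.0, 0.002]
force: [2.1, 5.9, 7.7]
opening: 0.0247
grasp_force: 41.9
```

>>> {"op": "drive_tool", "data": {"deltas": "0 0 0 0 0 0;0 0 0 0 0 0;0 0 0 0 0 0;0 0 0 0 0 0;0 0 0.1 0 0 0;0 0 0.25 0 0 0;0 0 0.3 0 0 0;0 0.1 0.2 0 0 0;0.04 0.25 0.08 0 0 0;0.04 0.35 0 0 0 0;0.04 0.25 0 0 0 0;0 0.1 0 0 0 0;0 0 0 0 0 0", "grip": 0.72}}

```text
time_s: 17.9
position: [0.6909, -0.0456, 0.2595]
tool_rot: [0.057, 0.998, 0.0, -0.0]
force: [-0.1, -0.1, 0.4]
opening: 0.0614
grasp_force: 0.0
```

Run:
```python
from h import *
np.set_printoptions(precision=4,suppress=True)
for c in ['top','scene']:
    im,P=cloud(c);Z=P[...,2]
    m=(abs(P[...,0]-.685)<.05)&(P[...,1]>-.2)&(P[...,1]<.0)&(Z>.19)&(Z<.214); n,l,s,ce=cv2.connectedComponentsWithStats(m.astype(np.uint8))
    for i in range(1,n): 
        if s[i,4]>9: print(c,s[i,4],P[l==i].mean(0))
print(env.state()['position'])
```

```text
scene 56 [ 0.6951 -0.0307  0.2026]
scene 55 [ 0.6903 -0.0679  0.2026]
scene 109 [ 0.6829 -0.1336  0.2031]
[ 0.6909 -0.0473  0.2597]
```

>>> {"op": "drive_tool", "data": {"deltas": "0 0 -0.1 0 0 0;0 0 -0.2 0 0 0;0 0 -0.2 0 0 0;0 0 -0.2 0 0 0;0 0 -0.15 0 0 0;0 0 -0.08 0 0 0;0 0 0 0 0 0"}}

```text
time_s: 18.7
position: [0.6907, -0.0471, 0.1844]
tool_rot: [0.058, 0.998, 0.0, -0.001]
force: [0.4, -0.7, -0.4]
opening: 0.0613
grasp_force: 0.0
```

>>> {"op": "drive_tool", "data": {"deltas": "0 0 0 0 0 0;0 0 0 0 0 0;0 0 0 0 0 0;0 0 0 0 0 0;0 0 0 0 0 0;0 0 0 0 0 0;0 0 0 0 0 0;0 0 0 0 0 0", "grip": 0}}

```text
time_s: 19.5
position: [0.6918, -0.0462, 0.1878]
tool_rot: [0.058, 0.998, 0.001, 0.002]
force: [2.1, 7.6, 8.3]
opening: 0.0247
grasp_force: 42.2
```

>>> {"op": "drive_tool", "data": {"deltas": "0 0 0 0 0 0;0 0 0 0 0 0;0 0 0 0 0 0;0 0 0 0 0 0;0 0 0.1 0 0 0;0 0 0.25 0 0 0;0 0 0.3 0 0 0;0 0.1 0.3 0 0 -0.05;-0.04 0.25 0.08 0 0 -0.09;-0.04 0.3 0 0 0 -0.09;-0.04 0.2 0 0 0 -0.09;-0.04 0.05 0 0 0 -0.09;-0.04 0 0 0 0 -0.09;-0.04 0 0 0 0 -0.09;0 0 0 0 0 -0.09;0 0 0 0 0 -0.09;0 0 0 0 0 -0.09;0 0 0 0 0 -0.09;0 0 0 0 0 -0.05;0 0 0 0 0 0", "grip": 0.72}}

```text
time_s: 21.5
position: [0.6718, 0.0249, 0.2688]
tool_rot: [0.748, 0.664, 0.0, 0.0]
force: [-0.1, -1.4, -0.2]
opening: 0.0616
grasp_force: 0.0
```

Run:
```python
from h import *
np.set_printoptions(precision=4,suppress=True)
for c in ['top','scene']:
    im,P=cloud(c);Z=P[...,2]
    cv2.imwrite('pics/%s4.png'%c,cv2.resize(im[110:270,240:440,::-1],None,fx=4,fy=3.75,interpolation=2))
    m=(abs(P[...,0]-.685)<.05)&(P[...,1]>-.2)&(P[...,1]<.06)&(Z>.19)&(Z<.23); n,l,s,ce=cv2.connectedComponentsWithStats(m.astype(np.uint8))
    for i in range(1,n): 
        if s[i,4]>9: q=P[l==i];print(c,s[i,4],q.mean(0),q.min(0),q.max(0))
s=env.state();print(s['position'],s['q'],s['tool_rot'])
```

```text
top 41 [ 0.6801 -0.1175  0.2058] [ 0.6692 -0.122   0.1908] [ 0.6943 -0.1139  0.2123]
top 43 [ 0.6785 -0.1392  0.2062] [ 0.6659 -0.1438  0.1914] [ 0.693  -0.1358  0.213 ]
scene 50 [0.6744 0.0209 0.2103] [0.667  0.0163 0.1915] [0.6801 0.0284 0.2273]
scene 106 [ 0.6932 -0.0501  0.2025] [ 0.678  -0.0638  0.19  ] [ 0.7068 -0.0334  0.2123]
scene 113 [ 0.6826 -0.134   0.2027] [ 0.6666 -0.1478  0.1901] [ 0.6959 -0.1182  0.2128]
[0.6718 0.0249 0.2685] [-0.0009  0.1028  1.3962 -0.      1.6424  0.1133] [0.7463 0.6656 0.0001 0.0001]
```

View pics/scene4.png

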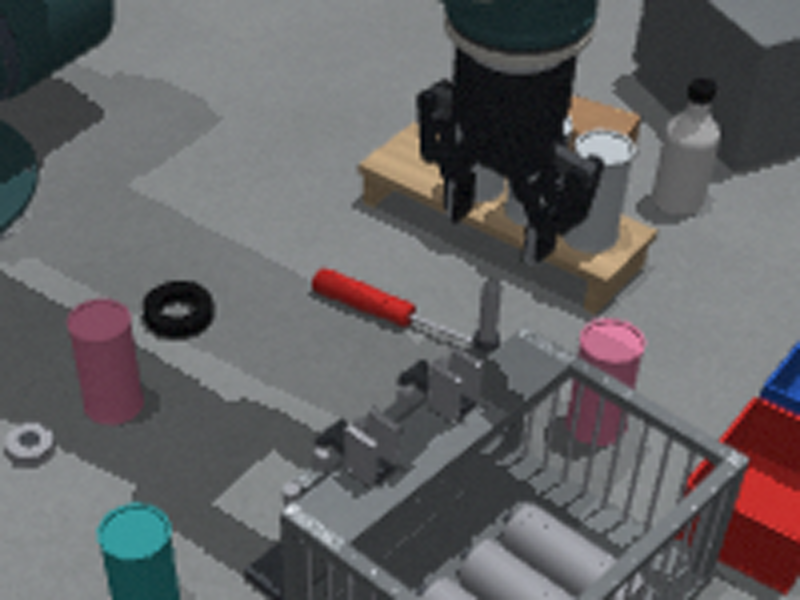

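Both catches are in: the hinge tabs are about 22 mm centre to centre, which is 28 mm outside. The gripper is over the handle post (crop (490,310)). I'll grasp the post and compute the arc.

>>> {"op": "drive_tool", "data": {"deltas": "0 0 -0.1 0 0 0;0 0 -0.25 0 0 0;0 0 -0.3 0 0 0;0 0 -0.25 0 0 0;0 0 -0.12 0 0 0;0 0 -0.05 0 0 0;0 0 0 0 0 0"}}

```text
time_s: 22.3
position: [0.6718, 0.0249, 0.1826]
tool_rot: [0.747, 0.665, -0.0, -0.0]
force: [0.3, 1.0, -0.2]
opening: 0.0613
grasp_force: 0.0
```

>>> {"op": "drive_tool", "data": {"deltas": "0 0 0 0 0 0;0 0 0 0 0 0;0 0 0 0 0 0;0 0 0 0 0 0;0 0 0 0 0 0;0 0 0 0 0 0;0 0 0 0 0 0;0 0 0 0 0 0", "grip": 0, "squeeze": 60}}

```text
time_s: 23.1
position: [0.6719, 0.025, 0.1833]
tool_rot: [0.747, 0.665, 0.0, 0.0]
force: [-3.2, 0.4, 5.8]
opening: 0.0129
grasp_force: 58.4
```

Run:
```python
import numpy as np
a=1.453+np.linspace(0,1.4,29)
p=.205/.08*np.c_[np.cos(a),np.sin(a)]
print(';'.join('%.3f %.3f'%tuple(r) for r in np.diff(p,axis=0)))
```

```text
-0.128 0.012;-0.128 0.005;-0.128 -0.001;-0.128 -0.007;-0.127 -0.014;-0.127 -0.020;-0.125 -0.026;-0.124 -0.033;-0.122 -0.039;-0.120 -0.045;-0.118 -0.051;-0.115 -0.057;-0.112 -0.062;-0.109 -0.068;-0.105 -0.073;-0.101 -0.078;-0.097 -0.083;-0.093 -0.088;-0.089 -0.093;-0.084 -0.097;-0.079 -0.101;-0.074 -0.105;-0.068 -0.108;-0.063 -0.112;-0.057 -0.115;-0.051 -0.117;-0.046 -0.120;-0.040 -0.122
```

Firm grip on the post (opening 13 mm). Swinging in stages.

>>> {"op": "drive_tool", "data": {"deltas": "-0.128 0.012 0 0 0 0.032;-0.128 0.005 0 0 0 0.032;-0.128 -0.001 0 0 0 0.032;-0.128 -0.007 0 0 0 0.032;-0.127 -0.014 0 0 0 0.032;-0.127 -0.02 0 0 0 0.032"}}

```text
time_s: 23.7
position: [0.6105, 0.0233, 0.1833]
tool_rot: [0.638, 0.77, 0.001, 0.0]
force: [1.5, 2.2, 5.1]
opening: 0.0126
grasp_force: 58.8
```

>>> {"op": "drive_tool", "data": {"deltas": "-0.125 -0.026 0 0 0 0.032;-0.124 -0.033 0 0 0 0.032;-0.122 -0.039 0 0 0 0.032;-0.12 -0.045 0 0 0 0.032;-0.118 -0.051 0 0 0 0.032;-0.115 -0.057 0 0 0 0.032;-0.112 -0.062 0 0 0 0.032;-0.109 -0.068 0 0 0 0.032;-0.105 -0.073 0 0 0 0.032;-0.101 -0.078 0 0 0 0.032;-0.097 -0.083 0 0 0 0.032;-0.093 -0.088 0 0 0 0.032"}}

```text
time_s: 24.9
position: [0.503, -0.033, 0.1832]
tool_rot: [0.38, 0.925, 0.001, 0.0]
force: [-0.9, 3.6, 6.2]
opening: 0.0125
grasp_force: 59.0
```

>>> {"op": "drive_tool", "data": {"deltas": "-0.089 -0.093 0 0 0 0.032;-0.084 -0.097 0 0 0 0.032;-0.079 -0.101 0 0 0 0.032;-0.074 -0.105 0 0 0 0.032;-0.068 -0.108 0 0 0 0.032;-0.063 -0.112 0 0 0 0.032;-0.057 -0.115 0 0 0 0.032;-0.051 -0.117 0 0 0 0.032;0 0 0 0 0 0;0 0 0 0 0 0;0 0 0 0 0 0;0 0 0 0 0 0;0 0 0 0 0 0"}}

```text
time_s: 26.2
position: [0.4582, -0.101, 0.1833]
tool_rot: [0.189, 0.982, 0.0, 0.0]
force: [-2.2, 2.7, 6.1]
opening: 0.0126
grasp_force: 59.1
```

```bash
python3 t.py "[(.494,.298,.16),(.556,.297,.16),(.618,.297,.16)]"; python3 -c "
from h import *
for c in ['scene','top']:
    a=snap(c)[0][110:290,220:460];cv2.imwrite('pics/%s5.png'%c,cv2.resize(a[:,:,::-1],None,fx=3.2,fy=3.2))
print(env.state())"
```

```text
top 355 0.4928 0.2993 0.0264 0.15773744182146895
top 342 0.5551 0.2981 0.0263 0.15757915576252107
top 336 0.6172 0.2987 0.0265 0.1577653278044549
scene 118 0.4945 0.2959 0.0268 0.15717317605068867
scene 128 0.5542 0.293 0.0283 0.1573169679264414
scene 129 0.6173 0.2945 0.027 0.1573385908464719
{'time_s': 26.4, 'q': array([-2.71548568e-01, -3.31153267e-01,  1.93098929e+00,  4.90919275e-04,
        1.54089395e+00, -1.46186457e+00]), 'dq': array([-2.56864197e-03,  1.99340193e-04, -4.98314117e-04,  1.23206759e-04,
       -6.08317569e-04, -2.35010595e-06]), 'joint_efforts': array([-1.33937996e+00, -3.20181799e+01, -6.01551247e+01, -6.50100913e-01,
       -8.28308668e-01,  1.49782706e-02]), 'position': array([ 0.45817273, -0.10094971,  0.18324725]), 'tool_rot': array([1.89101810e-01, 9.81957361e-01, 2.09509446e-04, 4.49843359e-04]), 'force': array([-1.56634849,  3.20156166,  6.22992488]), 'ft_torque': array([0.42092795, 0.42645565, 0.04688215]), 'grasp_force': 59.141467809677124, 'opening': 0.012274644345399554}
```

View pics/scene5.png

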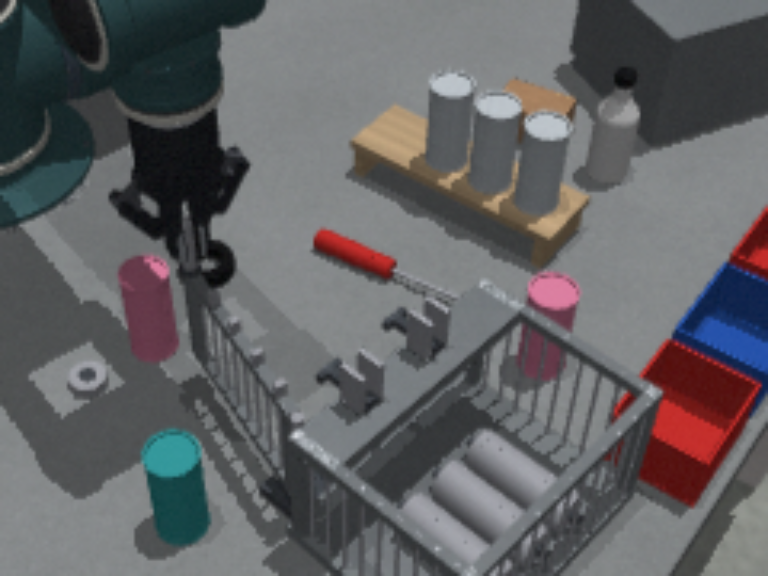

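The gate stands wide open (crop (195,330) to (290,450)), held at its post by the fingers. The row is intact and both catches are in, so I'm handing in.

```bash
python3 -c "
from rig import env
print(env.hand_in())"
```

```text
the job is handed in; nothing more can be done
None
```

The job is handed in, with no verdict returned yet: the three tins stand in one row on the shelf, both catches are squeezed in the right order, and the fingers hold the gate open at about 1.3 rad (75 degrees).

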